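# Seat the photometer's cell cap and hold it home for the reading

## Robot

A 7-joint arm with a two-finger parallel gripper is mounted at the origin on the work surface. World frame = base frame: x ahead of the robot, y to its left, z up, the work surface at z = 0. Lengths are in m, angles in rad, forces in N, time in s.
With the tool pointing down it reaches from about 0.425 to 0.925 m from the base axis. Payload 6.8 kg.
Tool frame: the origin (TCP) lies on the mounting face of the last link; the fingertips stand 173 mm ahead of it and the grasp point (between the pads) lies 155 mm ahead of it; z points along the fingers, y is the line along which they close (so a half turn about z gives the same grasp; the last joint's range is limited). The gripper opens to 85 mm and grips with 20 to 120 N. Pads are 22 mm wide; open, the fingers measure 114 mm over their backs; the gripper's body (76 mm by 85 mm) begins 54 mm behind the grasp point. The pads swing forward as they close: fully open they stand 13 mm farther back than shut.
Start: joints at [1.165, 0.477, 0.022, 1.555, -0.011, 1.109, -0.083], TCP at [0.198, -0.645, 0.405] pointing down, gripper open.
Joint ranges: [-2.96, 2.96], [-0.34, 2.1], [-1.41, 1.46], [0.24, 2.44], [-1.37, 4.51], [0.17, 1.92], [-2.96, 2.96]. Speed limits (rad/s): [2.39, 2.39, 3.14, 3.14, 3.14, 3.14, 3.14].

## Interface

Orientations are given as a unit quaternion [w, x, y, z].
In Python, from station import bot gives the robot as it stands. The module is installed in compiled form; this text tells all that it offers.
- The arm moves only by the shell command python3 -m pendant 'ROWS' [FORCE]. ROWS is JSON, a list of rows, each a list of 5 numbers: the finger opening in m, from 0 to 0.0854, then the shift along the tool's x, y, z in m, then the turn about the tool's z in degrees. In form: [[jaw, x, y, z, yaw], ...]. A call has 1 to 12 rows; each row shifts and turns the commanded pose from where the row before left it, along the tool's axes as they then stand; what a row does not reach is not made up. A row lasts 1/12 s, in which the tool goes at most 41.7 mm and 7.16 degrees, less where a joint would pass 70% of its speed; a pose out of reach is approached as far as the arm can. A call with a gripper value outside its range is refused whole. The fingers move at their own pace and stop on an object; FORCE is the grip in N (left out, the last holds). Time passes only in rows, so rows that do not move let the fingers close. It gives the time, the measured TCP pose, the force, the opening and the grip force at its end, in the units of the state.
- bot.get_obs(): the state, without advancing time (a new reading comes with each control period).
- bot.read_camera(name): name is "scene" or "side" or "wrist"; returns (picture, depth): 384x512x3 uint8, blue, green, red; 384x512 float32, m along the optical axis (not along the pixel's ray), 0 where there is no reading.
- bot.camera_model(name): a dict with "intrinsics" (3x3 intrinsics, pixels), "R" (3x3) and "t" (3): a world point X has camera coordinates R X + t. Camera axes: x right, y down, z forward; pixel columns grow to the right and rows downward; lengths in m; the calibration is good to about 2 mm. The wrist camera is an equidistant fisheye: a pixel r from the principal point sees the ray r / f radians off the axis. A picture is of the moment at which its call begins: read the wrist's pose just before it. camera_model takes no time and is no camera call; for the wrist camera it gives the pose at the moment of the call.
- bot.hand_in(): hands the job in; it is judged then, once.
Trained networks look in the newest picture that a camera, given by its name, has taken for a name from the list of things; names that differ only in an ending like _2 or _b are one class to them, and where a whole thing is asked for, a point or a joint stands for the part that bears it (a point fixed in the world has none). Each returns a list of dicts, best first, with "score" (0 to 1); they miss things now and then, are a little off and sometimes report something else, mostly with a low value. They report only what shows in the picture. A call takes as long as a camera call. They do not tell look-alikes from the thing itself.
- bot.boxes_of(name, camera): "at" ([column, row] in pixels, amid what is visible of it).
- bot.trace(name, camera): "mask" (384x512 bool, what is visible of it) and "at" ([column, row] in pixels, amid what is visible of it).
- bot.pinpoint(name, camera): "at" ([column, row] in pixels: a listed point, or the origin of a listed thing).
The state is a dict: "t": time; "q": joint angles; "joint_vel": joint speeds; "joint_torque": joint torques, N m; "eef_pos": TCP position; "tool_rot": TCP orientation; "contact_force": force on the tool from outside, world axes, zero at the start; "torque": the same for the moment, N m; "gripper_width": opening from 0.0 (shut) to 1.0 (fully open); "grasp_force": force on a finger pad.
Only numpy, scipy, OpenCV 4.12 (cv2) and the standard library are available. Lean on these libraries where they do the work, as an engineer would, in place of code of your own. Each camera call takes 0.05 s, during which the arm holds its last target. There are 200 camera calls.

## Task

Start a reading on the bench photometer: press its three keys right down one at a time, letting each come back up, first the round key, then the square key, then the long bar key. Then turn the knurled metal cap, which sits proud on its well (clockwise seen from above is the short way), until its hidden keyways drop over the pins inside, and push it down against the spring until it is fully home on its seat. Finish while still holding the cap pressed home (do not let go of it), and leave the beaker, jar and tray beside the instrument undisturbed.

Things in the scene. Friction and masses are not known exactly. Their poses are not given: they have to be found in the camera images.
- photometer: Bench photometer: a fixed white box, 240 (x) by 300 (y) by 75 mm high. Origin: centre of its underside, on the bench; x points from the key edge to the back, z up. On top: a row of three black keys along y, 75 mm before the centre, 60 mm apart, their order differing each time; behind it the well with the knurled cap, at x +40, y +60 mm; a flat display.
- well_seat (a point): On the vertical axis of the well, on top of its flat metal seat ring (62 mm wide, 4 mm thick, on the housing; 79 mm above the bench). Axes as the photometer's. The cap's rim meets this ring when home. In the well a spigot (30 mm wide) carries three hidden pins and a spring plunger, which takes 4.5 N to start and 9 N to push down the last 7 mm; let go, the cap springs back up by those 7 mm.
- cap: Loose knurled aluminium cap on the well: a round cup, 52 mm in diameter (53.5 over the knurls), 36 mm high, closed flat top, 0.13 to 0.21 kg, 1.8 mm radial play on the spigot. Origin: centre of its lower rim, z up. At the start the rim is 12 mm above the seat, the cap resting on the three hidden pins. Lined up, it sinks 5 mm freely (and cannot turn any more), then 7 mm against the spring.
- cap_top (a point): Centre of the cap's flat top, 36 mm above its origin; a low 10 mm rib on it lies along the cap's x axis. Inside are three keyways 120 degrees apart; all three meet the pins after a clockwise turn (seen from above) of 20 to 75 degrees from the start, the amount unseen and different each time. The window in which it can drop is about 0.2 rad wide; it turns easily, with only friction.
- key_round (a joint): The round black key, 22 mm in diameter. Standing at rest its top is 13 mm above the housing top; travel 5 mm straight down, springs back up; starts to move at about 1.8 N, fully down at about 4.8 N. Value in m: 0 up, 0.005 fully down.
- key_round_top (a point): The round key's top. Origin at the centre of the key's top face; z up.
- key_square (a joint): The square black key, 20 by 20 mm. Standing at rest its top is 13 mm above the housing top; travel 5 mm straight down, springs back up; starts to move at about 1.8 N, fully down at about 4.8 N. Value in m: 0 up, 0.005 fully down.
- key_square_top (a point): The square key's top. Origin at the centre of the key's top face; z up.
- key_bar (a joint): The long bar-shaped black key, 30 mm (along the photometer's x) by 11 mm. Standing at rest its top is 13 mm above the housing top; travel 5 mm straight down, springs back up; starts to move at about 1.8 N, fully down at about 4.8 N. Value in m: 0 up, 0.005 fully down.
- key_bar_top (a point): The bar key's top. Origin at the centre of the key's top face; z up.
- beaker: A loose glass beaker, 70 mm in diameter, 90 mm high, standing on the bench on the photometer's +y side. Origin at the centre of its underside. Leave alone.
- reagent: A loose amber jar with a white cap, 60 mm in diameter, 130 mm high, standing on the bench on the photometer's -y side. Origin at the centre of its underside. Leave alone.
- cuvette_tray: A loose grey divided tray, 100 by 70 by 35 mm high, on the bench on the photometer's -y side, nearer the robot than the jar. Origin at the centre of its underside. Leave alone.
Things that resemble listed ones, but are neither listed nor needed, are in the scene too. Of the things shaped like the cap, the aluminium one is meant.

How it is judged:
On the way, in this order (a step that is already met when the one before it is completed fails the run):
1. round key pressed down, alone, the cap still up (value of joint key_round above 0.0033 m and value of joint each of key_square, key_bar below 0.0015 m and z of cap in the frame of well_seat above 0.009 m), for 0.05 s.
2. square key pressed down, alone, the cap still up (value of joint key_square above 0.0033 m and value of joint each of key_round, key_bar below 0.0015 m and z of cap in the frame of well_seat above 0.009 m), for 0.05 s.
3. bar key pressed down, alone, the cap still up (value of joint key_bar above 0.0033 m and value of joint each of key_round, key_square below 0.0015 m and z of cap in the frame of well_seat above 0.009 m), for 0.05 s.
4. all keys back up and the cap's keyways dropped over the pins (cap at least 4 mm below its starting height) (value of joint each of key_round, key_square, key_bar below 0.0015 m and z of cap in the frame of well_seat below 0.008 m and angle between cap's own z axis and vertical below 0.1 rad), for 0.1 s.
At the end, for the whole second after the job is handed in: The cap is fully home: its lower rim within 2.5 mm of the seat, centred within 4 mm and level within 0.06 rad, and the fingers are still on it, pressing with more than 3 N against the spring; all keys are up (z of cap in the frame of well_seat below 0.0025 m and horizontal distance between cap and well_seat below 0.004 m and angle between cap's own z axis and vertical below 0.06 rad and contact force between the fingers and cap above 3 N and value of joint each of key_round, key_square, key_bar below 0.0015 m); the arm keeps its last pose, push and grip.
It fails at once if two keys held down at once (value of joint each of key_round, key_square above 0.002 m or value of joint each of key_round, key_bar above 0.002 m or value of joint each of key_square, key_bar above 0.002 m).
It fails at once if the beaker shifted more than 20 mm or tipped (distance of beaker from where it was at the start of the episode above 0.02 m or angle between beaker's own z axis and vertical above 0.3 rad).
It fails at once if the reagent jar shifted more than 20 mm or tipped (distance of reagent from where it was at the start of the episode above 0.02 m or angle between reagent's own z axis and vertical above 0.3 rad).
It fails at once if the cuvette tray shifted more than 20 mm or tipped (distance of cuvette_tray from where it was at the start of the episode above 0.02 m or angle between cuvette_tray's own z axis and vertical above 0.3 rad).
It also fails if it takes over 54 s, if anything falls off the work surface, if the arm or the gripper's body presses on something with over 40 N, if the wrist force passes 120 N, or if a joint passes its speed limit or range.

## Working session

There is one attempt and no reset: what is moved stays moved. The work goes in short steps, Python scripts to look and compute and a shell command to move; the robot and the scene stay as the last step left them, time stands still between calls to the robot, and variables do not carry over. Pictures are saved under pics/ and viewed, at most 10 in all, crops included, and the job is handed in when it is done.

```bash
mkdir -p pics; cat > h.py <<'E'
import numpy as np, cv2
from station import bot
def px2w(cam,uv,d=None,z=None,m=None):
    m=m or bot.camera_model(cam); K=np.array(m["intrinsics"]);R=np.array(m["R"]);t=np.array(m["t"])
    x=(uv[0]-K[0,2])/K[0,0]; y=(uv[1]-K[1,2])/K[1,1]
    if cam=="wrist":
        r=np.hypot(x,y); s=np.sin(r)/r if r>1e-9 else 1; ray=np.array([x*s,y*s,np.cos(r)])
    else: ray=np.array([x,y,1.])
    C=-R.T@t; w=R.T@ray
    k=(z-C[2])/w[2] if z is not None else d/ray[2]
    return C+k*w
E
python3 - <<'E'
from h import *
o=bot.get_obs(); print({k:np.round(v,3) for k,v in o.items()})
ims=[]
for c in ("scene","side"):
    im,d=bot.read_camera(c); im=im.copy()
    for n in ("cap_top","key_round_top","key_square_top","key_bar_top","photometer","well_seat","beaker","reagent","cuvette_tray"):
        for r in bot.pinpoint(n,c)[:3]:
            u,v=map(int,np.round(r["at"])); 
            if 0<=u<512 and 0<=v<384:
                print(c,n,round(r["score"],2),(u,v),np.round(px2w(c,r["at"],d=d[v,u]),3) )
    cv2.imwrite(f"pics/{c}0.png",im)
    m=bot.camera_model(c); print(c,np.round(-np.array(m["R"]).T@m["t"],3))
E
```

```text
{'t': np.float64(0.0), 'q': array([ 1.165,  0.478,  0.022,  1.556, -0.012,  1.109, -0.083]), 'joint_vel': array([-0.   , -0.   ,  0.   , -0.001, -0.   ,  0.001, -0.   ]), 'joint_torque': array([ 1.0000e-03, -5.9645e+01,  1.6080e+00, -2.8119e+01,  1.2000e-02,
        9.0000e-03,  0.0000e+00]), 'eef_pos': array([ 0.198, -0.645,  0.404]), 'tool_rot': array([-0.001,  0.989,  0.148, -0.   ]), 'contact_force': array([-0.245, -0.256, -1.346]), 'torque': array([ 0.033, -0.004,  0.017]), 'grasp_force': np.float64(0.0), 'gripper_width': np.float64(0.997)}
scene cap_top 0.82 (364, 183) [0.656 0.278 0.038]
scene cap_top 0.69 (302, 166) [0.601 0.11  0.128]
scene cap_top 0.57 (328, 254) [0.781 0.036 0.036]
scene key_round_top 0.45 (303, 173) [0.612 0.104 0.117]
scene key_square_top 0.42 (270, 156) [0.461 0.123 0.075]
scene key_square_top 0.17 (176, 248) [ 0.577 -0.209  0.031]
scene key_bar_top 0.64 (229, 180) [ 0.501 -0.029  0.085]
scene photometer 0.68 (273, 210) [ 0.642 -0.002  0.08 ]
scene photometer 0.19 (304, 162) [0.591 0.122 0.129]
scene well_seat 0.97 (304, 181) [0.615 0.108 0.094]
scene reagent 0.75 (217, 269) [ 0.689 -0.173  0.046]
scene cuvette_tray 0.96 (176, 249) [ 0.578 -0.211  0.029]
scene [ 1.134 -0.384  0.618]
side cap_top 0.95 (199, 346) [0.658 0.286 0.034]
side cap_top 0.77 (254, 243) [0.596 0.125 0.127]
side cap_top 0.58 (178, 225) [0.784 0.044 0.035]
side key_round_top 0.5 (311, 225) [0.498 0.03  0.087]
side key_square_top 0.66 (316, 251) [0.484 0.093 0.088]
side key_bar_top 0.5 (310, 207) [ 0.506 -0.017  0.087]
side photometer 0.55 (277, 255) [0.555 0.108 0.075]
side well_seat 0.61 (255, 255) [0.588 0.149 0.125]
side well_seat 0.42 (296, 179) [ 0.547 -0.163  0.025]
side beaker 0.95 (292, 381) [0.496 0.302 0.006]
side reagent 0.6 (248, 181) [ 0.661 -0.123  0.035]
side cuvette_tray 0.96 (296, 176) [ 0.547 -0.165  0.034]
side cuvette_tray 0.34 (254, 246) [0.595 0.13  0.126]
side [0.518 0.49  0.638]
```

```bash
python3 - <<'E'
import cv2,numpy as np
a=cv2.imread("pics/scene0.png")[120:300,150:400];b=cv2.imread("pics/side0.png")[150:384,130:400]
a=cv2.resize(a,(400,288),interpolation=3);b=cv2.resize(b,(400,347),interpolation=3)
o=np.zeros((347,800,3),np.uint8);o[:288,:400]=a;o[:,400:]=b
cv2.imwrite("pics/both0.png",o)
E
```

```text
(no output)
```

View pics/both0.png

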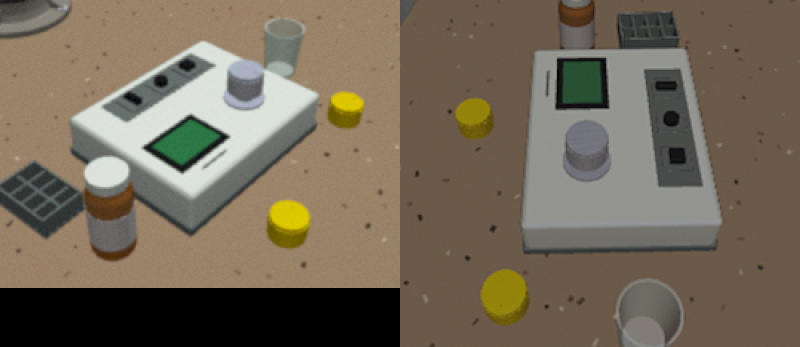

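The scene shows the keys in order from -y: bar, round (middle), square (+y). Three objects are cap-shaped: yellow ones at scene (364,183) and (328,254), standing on the bench, and the grey knurled one at scene (302,166), side (254,243), on the well. The grey one is the aluminium cap, since only it sits on the well. Next I fit the photometer pose from depth.

```bash
python3 - <<'E'
from h import *
for c in ("scene","side"):
    im,d=bot.read_camera(c); m=bot.camera_model(c)
    K=np.array(m["intrinsics"]);R=np.array(m["R"]);t=np.array(m["t"])
    v,u=np.mgrid[:384,:512]; P=np.stack([(u-K[0,2])/K[0,0]*d,(v-K[1,2])/K[1,1]*d,d],-1)
    W=(P-t)@R
    x,y,z=W[...,0],W[...,1],W[...,2]
    reg=(d>0)&(x>.4)&(x<.85)&(y>-.2)&(y<.24)
    top=reg&(z>.068)&(z<.095)
    top=cv2.morphologyEx(top.astype(np.uint8),cv2.MORPH_OPEN,np.ones((5,5)))>0
    (cx,cy),(a,b),ang=cv2.minAreaRect((W[top][:,:2]*1000).astype(np.float32)); print(c,"top rect",cx,cy,a,b,ang, np.median(z[top]))
    cap=reg&(z>.120)&(z<.134)&(np.hypot(x-.6,y-.115)<.06)
    print(" cap",np.round(cv2.minEnclosingCircle((W[cap][:,:2]*1000).astype(np.float32)),1),W[cap].mean(0).round(4),cap.sum())
    k=(reg&(im.max(-1)<45)&(z>.081)&(z<.095)).astype(np.uint8)
    n,l,s,ce=cv2.connectedComponentsWithStats(k)
    for i in range(1,n):
        if s[i,4]>8: print(" key",ce[i].round(),s[i,4],W[l==i].mean(0).round(4))
E
```

```text
scene top rect 578.9776000976562 1.752716064453125 240.73106384277344 402.9603576660156 11.989882469177246 0.07604820743560056Traceback (most recent call last):
  File "<stdin>", line 13, in <module>
    return _wrapfunc(a, 'round', decimals=decimals, out=out)
    return _wrapit(obj, method, *args, **kwds)
    conv = _array_converter(obj)
ValueError: setting an array element with a sequence. The requested array has an inhomogeneous shape after 1 dimensions. The detected shape was (2,) + inhomogeneous part.
```

```bash
python3 - <<'E'
from h import *
for c in ("scene","side"):
    im,d=bot.read_camera(c); m=bot.camera_model(c)
    K=np.array(m["intrinsics"]);R=np.array(m["R"]);t=np.array(m["t"])
    v,u=np.mgrid[:384,:512]; P=np.stack([(u-K[0,2])/K[0,0]*d,(v-K[1,2])/K[1,1]*d,d],-1)
    W=(P-t)@R
    x,y,z=W[...,0],W[...,1],W[...,2]
    reg=(d>0)&(x>.4)&(x<.85)&(y>-.2)&(y<.24)
    top=reg&(z>.070)&(z<.083)
    n,l,s,ce=cv2.connectedComponentsWithStats(cv2.morphologyEx(top.astype(np.uint8),cv2.MORPH_OPEN,np.ones((5,5))))
    top=l==1+np.argmax(s[1:,4])
    (cx,cy),(a,b),ang=cv2.minAreaRect((W[top][:,:2]*1000).astype(np.float32)); print(c,"top rect",cx,cy,a,b,ang, np.median(z[top]))
    cap=reg&(z>.120)&(z<.134)&(np.hypot(x-.6,y-.115)<.06)
    print(" cap",cv2.minEnclosingCircle((W[cap][:,:2]*1000).astype(np.float32)),W[cap].mean(0).round(4),cap.sum())
    k=(reg&(im.max(-1)<60)&(z>.083)&(z<.095)).astype(np.uint8)
    n,l,s,ce=cv2.connectedComponentsWithStats(k)
    for i in range(1,n):
        if s[i,4]>8: print(" key",ce[i].round(),s[i,4],W[l==i].mean(0).round(4))
    a=np.deg2rad(ang%90 if ang%90<45 else ang%90-90); Rz=np.array([[np.cos(a),-np.sin(a)],[np.sin(a),np.cos(a)]])
    for q in ((-75,-60),(-75,0),(-75,60),(40,60)): print("  pred",q,(Rz@q+[cx,cy]).round(1))
E
```

```text
scene top rect 567.4951782226562 52.939208984375 240.00308227539062 301.2439270019531 12.407916069030762 0.0759740252141079
 cap ((594.1270751953125, 120.27434539794922), 27.414627075195312) [0.5975 0.1165 0.1267] 280
 key [266. 160.] 45 [0.4848 0.0934 0.0874]
 key [250. 170.] 41 [0.4973 0.0354 0.0878]
 key [233. 181.] 45 [ 0.5108 -0.0232  0.0874]
  pred (-75, -60) [507.1 -21.8]
  pred (-75, 0) [494.2  36.8]
  pred (-75, 60) [481.4  95.4]
  pred (40, 60) [593.7 120.1]
side top rect 566.37353515625 54.709503173828125 236.89537048339844 297.56988525390625 12.264894485473633 0.0742524076900685
 cap ((593.613037109375, 122.51080322265625), 27.517475128173828) [0.5922 0.1248 0.1257] 574
 key [309. 207.] 69 [ 0.506  -0.0178  0.0862]
 key [313. 229.] 83 [0.4931 0.0402 0.0867]
 key [317. 254.] 100 [0.4807 0.0992 0.0868]
  pred (-75, -60) [505.8 -19.9]
  pred (-75, 0) [493.1  38.8]
  pred (-75, 60) [480.3  97.4]
  pred (40, 60) [592.7 121.8]
```

Both cameras agree to 2 mm: yaw 12.35°, round key (0.494, 0.0375), square (0.481, 0.096), bar (0.5065, -0.0205), cap (0.5935, 0.121). Heights are 0.087 for the keys and 0.126 for the cap top, as specified. Moving over with the fingers shut.

```bash
python3 -m pendant '[[0,0,0,0,4.7],[0,0.028,-0.028,0,0],[0,0.028,-0.028,0,0],[0,0.028,-0.028,0,0],[0,0.028,-0.028,0,0],[0,0.028,-0.028,0,0],[0,0.028,-0.028,0,0],[0,0.028,-0.028,0,0],[0,0.028,-0.028,0,0],[0,0.028,-0.028,0,0],[0,0.028,-0.028,0,0],[0,0.028,-0.028,0,0]]' 30
python3 -m pendant '[[0,0.028,-0.028,0,0],[0,0.014,-0.037,0.0,0],[0,0.014,-0.037,0.0,0],[0,0.014,-0.037,0.012,0],[0,0.014,-0.037,0.015,0],[0,0.014,-0.037,0.015,0],[0,0.014,-0.037,0.015,0],[0,0.014,-0.037,0.015,0],[0,0,0,0,0]]'
cat >> h.py <<'E'
T={"round":(.494,.0375),"square":(.481,.096),"bar":(.5065,-.0205),"cap":(.5935,.121)}
def rel(*names):
    from scipy.spatial.transform import Rotation as Ro
    o=bot.get_obs();w,x,y,z=o["tool_rot"];R=Ro.from_quat([x,y,z,w]).as_matrix();p=np.array(o["eef_pos"])
    print("p",p.round(4),"tilt",np.degrees(np.arccos(-R[2,2])).round(2),"xyaw",np.degrees(np.arctan2(R[1,0],R[0,0])).round(2),"tip z",(p[2]-.173).round(4),"F",np.round(o["contact_force"],2),"t",round(float(o["t"]),2),"q7",np.round(o["q"][6],2))
    for n in names: print(n,(R.T@np.array([T[n][0]-p[0],T[n][1]-p[1],0])).round(4)[:2])
E
python3 -c "
from h import *
rel('round','square','bar','cap')"
```

```text
t: 2.15
eef_pos: [0.4336, -0.2768, 0.4051]
tool_rot: [0.0, 0.994, 0.108, 0.0]
contact_force: [0.4, -1.1, 0.3]
gripper_width: -0.004
grasp_force: 0.0
t: 2.9
eef_pos: [0.4939, 0.0345, 0.3319]
tool_rot: [-0.002, 0.994, 0.113, -0.001]
contact_force: [0.2, 0.8, 0.3]
gripper_width: 0.005
grasp_force: 0.0
p [0.4939 0.0345 0.3319] tilt 0.26 xyaw 12.99 tip z 0.1589 F [0.17 0.8  0.28] t 2.9 q7 -1.67
round [ 0.0008 -0.0029]
square [ 0.0013 -0.0628]
bar [-0.0001  0.0564]
cap [ 0.1165 -0.0619]
```

```bash
python3 -m pendant '[[0,0,-0.002,0.03,0],[0,0,0,0.03,0],[0,0,0,0.006,0],[0,0,0,0,0]]'; python3 -c "
from h import *
rel('round')"
python3 -m pendant '[[0,0,0,0.007,0],[0,0,0,0.003,0],[0,0,0,0,0],[0,0,0,0,0]]'; python3 -c "
from h import *
rel('round')"
```

```text
t: 3.23
eef_pos: [0.493, 0.028, 0.2661]
tool_rot: [0.0, 0.994, 0.108, -0.002]
contact_force: [0.3, -0.5, 0.0]
gripper_width: 0.001
grasp_force: 0.0
p [0.493  0.028  0.2661] tilt 0.26 xyaw 12.37 tip z 0.0931 F [ 0.3  -0.55  0.  ] t 3.23 q7 -1.72
round [ 0.003 -0.009]
t: 3.57
eef_pos: [0.4947, 0.0283, 0.2589]
tool_rot: [0.0, 0.994, 0.107, 0.001]
contact_force: [1.6, -0.9, 3.6]
gripper_width: 0.002
grasp_force: 1.6
p [0.4947 0.0283 0.2589] tilt 0.17 xyaw 12.34 tip z 0.0859 F [ 1.58 -0.89  3.64] t 3.57 q7 -1.73
round [ 0.0013 -0.0091]
```

```bash
python3 -m pendant '[[0,0,0,-0.010,0],[0,0.001,-0.009,0,0],[0,0,0,0.01,0],[0,0,0,0.004,0],[0,0,0,0,0],[0,0,0,0,0]]'; python3 -c "
from h import *
rel('round')"
```

```text
t: 4.07
eef_pos: [0.4937, 0.0391, 0.256]
tool_rot: [-0.0, 0.994, 0.108, 0.001]
contact_force: [-8.0, 2.2, 34.5]
gripper_width: -0.001
grasp_force: 16.8
p [0.4937 0.0391 0.256 ] tilt 0.17 xyaw 12.44 tip z 0.083 F [-8.01  2.17 34.49] t 4.07 q7 -1.75
round [-0.      0.0016]
```

```bash
python3 -m pendant '[[0,0,0,-0.012,0],[0,0,0,-0.008,0],[0,0,-0.03,0,0],[0,0,-0.03,0,0],[0,0,0,0,0],[0,0,0,0,0]]'; python3 -c "
from h import *
rel('square')"
```

```text
t: 4.57
eef_pos: [0.4792, 0.0976, 0.273]
tool_rot: [-0.0, 0.994, 0.11, -0.001]
contact_force: [-0.0, -0.9, 0.1]
gripper_width: 0.002
grasp_force: 0.0
p [0.4792 0.0976 0.273 ] tilt 0.08 xyaw 12.59 tip z 0.1 F [-0.   -0.88  0.06] t 4.57 q7 -1.87
square [0.0014 0.0019]
```

```bash
python3 -m pendant '[[0,0.001,0.002,0.010,0],[0,0,0,0.004,0],[0,0,0,0.002,0],[0,0,0,0,0],[0,0,0,0,0]]'; python3 -c "
from h import *
rel('square')"
```

```text
t: 4.98
eef_pos: [0.4817, 0.0931, 0.2574]
tool_rot: [0.001, 0.994, 0.107, -0.0]
contact_force: [0.7, -2.9, 4.2]
gripper_width: -0.001
grasp_force: 2.1
p [0.4817 0.0931 0.2574] tilt 0.07 xyaw 12.27 tip z 0.0844 F [ 0.68 -2.91  4.23] t 4.98 q7 -1.88
square [-0.     -0.0029]
```

```bash
python3 -m pendant '[[0,0,0,0.0015,0],[0,0,0,0,0],[0,0,0,0,0]]'; python3 -m pendant '[[0,0,0,-0.012,0],[0,0,0,-0.008,0],[0,0,0.038,0,0],[0,0,0.038,0,0],[0,0,0.04,0,0],[0,0,0,0,0],[0,0,0,0,0],[0,0,0,0,0]]'; python3 -c "
from h import *
rel('bar')"
```

```text
t: 5.23
eef_pos: [0.4816, 0.0933, 0.2565]
tool_rot: [0.001, 0.994, 0.107, -0.0]
contact_force: [-1.0, -3.9, 7.3]
gripper_width: -0.003
grasp_force: 3.8
t: 5.9
eef_pos: [0.5061, -0.0186, 0.276]
tool_rot: [-0.0, 0.994, 0.108, -0.0]
contact_force: [0.0, 1.0, 0.8]
gripper_width: 0.001
grasp_force: 0.0
p [ 0.5061 -0.0186  0.276 ] tilt 0.04 xyaw 12.34 tip z 0.103 F [0.02 0.97 0.79] t 5.9 q7 -1.61
bar [0.     0.0019]
```

```bash
python3 -m pendant '[[0,0,0.001,0.012,0],[0,0,0,0.004,0],[0,0,0,0.003,0],[0,0,0,0.001,0],[0,0,0,0,0],[0,0,0,0,0]]'; python3 -c "
from h import *
rel('bar')"
```

```text
t: 6.4
eef_pos: [0.5063, -0.0184, 0.2565]
tool_rot: [-0.0, 0.994, 0.109, -0.0]
contact_force: [-1.3, 2.4, 4.5]
gripper_width: 0.004
grasp_force: 2.3
p [ 0.5063 -0.0184  0.2565] tilt 0.05 xyaw 12.48 tip z 0.0835 F [-1.31  2.39  4.53] t 6.4 q7 -1.63
bar [-0.0002  0.0021]
```

```bash
python3 -m pendant '[[0,0,0,0.0015,0],[0,0,0,0,0],[0,0,0,0,0]]'; python3 -m pendant '[[0,0,0,-0.04,0],[0,0,0,-0.04,0],[0.085,0.029,-0.029,-0.01,0],[0.085,0.029,-0.029,0,0],[0.085,0.029,-0.029,0,0],[0.085,0.029,-0.029,0,0],[0.085,0,0,0,-7],[0.085,0,0,0,-7],[0.085,0,0,0,-7],[0.085,0,0,0,-7],[0.085,0,0,0,-7],[0.085,0,0,0,-7]]';python3 -m pendant '[[0.085,0,0,0,-7],[0.085,0,0,0,-7],[0.085,0,0,0,-7],[0.085,0,0,0,-7],[0.085,0,0,0,-7],[0.085,0,0,0,0],[0.085,0,0,0,0],[0.085,0,0,0,0]]'; python3 -c "
from h import *
rel('cap')
im,d=bot.read_camera('wrist');cv2.imwrite('pics/w1.png',im)
rs=bot.pinpoint('cap_top','wrist')
for r in rs[:3]: print(r['score'],r['at'],px2w('wrist',r['at'],z=.127).round(4))
"
```

```text
t: 6.65
eef_pos: [0.5063, -0.0184, 0.2562]
tool_rot: [-0.0, 0.994, 0.109, -0.0]
contact_force: [-8.0, 1.2, 19.3]
gripper_width: -0.001
grasp_force: 9.6
t: 7.65
eef_pos: [0.5943, 0.1185, 0.3443]
tool_rot: [-0.0, 0.888, 0.46, -0.0]
contact_force: [-0.9, 0.2, -0.3]
gripper_width: 0.997
grasp_force: 0.0
t: 8.32
eef_pos: [0.5945, 0.118, 0.3444]
tool_rot: [-0.0, 0.712, 0.702, -0.0]
contact_force: [-0.8, 0.6, 0.2]
gripper_width: 0.997
grasp_force: 0.0
p [0.5945 0.118  0.3444] tilt 0.01 xyaw 89.19 tip z 0.1714 F [-0.78  0.56  0.18] t 8.32 q7 -0.62
cap [ 0.003  -0.0011]
0.92 [416.8, 244.0] [0.7219 0.0903 0.127 ]
0.84 [320.2, 3.5] [0.6362 0.2603 0.127 ]
0.83 [256.3, 219.1] [0.5941 0.1161 0.127 ]
```

View pics/w1.png

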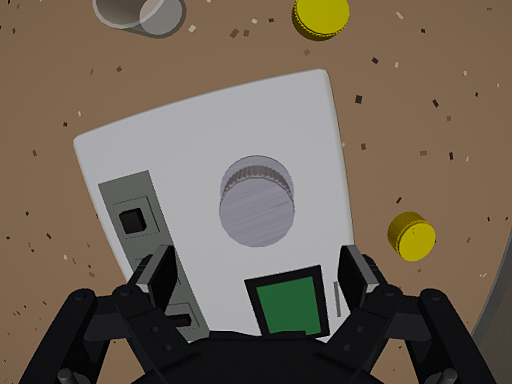

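The wrist image shows the grey knurled cap at (257,212) on its ring, with yellow look-alikes at (320,12) and (412,238) on the bench. I'll confirm in a crop before descending.

```bash
python3 -c "
from h import *
im=cv2.imread('pics/w1.png')[140:270,190:330];cv2.imwrite('pics/w1c.png',cv2.resize(im,None,fx=4,fy=4,interpolation=3))
m=bot.camera_model('wrist')
for uv in ((256.5,211.5),(219.5,211.5),(294,211.5),(256.5,247)): print(uv,px2w('wrist',uv,z=.127,m=m).round(4))
"
```

```text
(256.5, 211.5) [0.5943 0.1217 0.127 ]
(219.5, 211.5) [0.5689 0.1219 0.127 ]
(294, 211.5) [0.62   0.1213 0.127 ]
(256.5, 247) [0.5939 0.0941 0.127 ]
```

View pics/w1c.png

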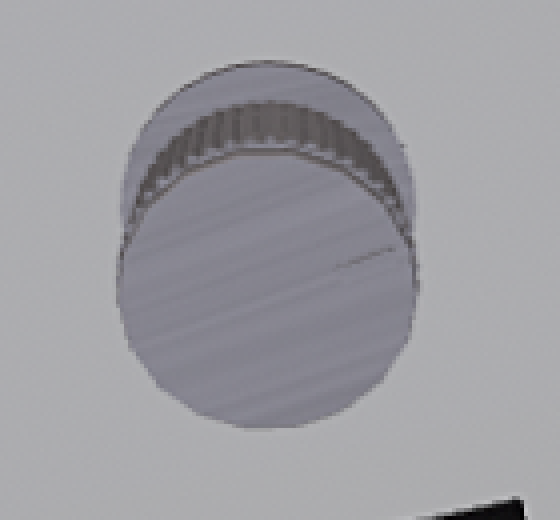

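The crop shows a bare-metal, knurled rim with a faint rib on its grey ring, so this is the aluminium cap. Its centre is (0.594, 0.1215). Descending and gripping it.

```bash
python3 -m pendant '[[0.085,0.0035,0,0.025,0],[0.085,0,0,0.025,0],[0.085,0,0,0.022,0],[0.085,0,0,0,0],[0.05,0,0,0,0],[0.05,0,0,0,0],[0.045,0,0,0,0],[0.045,0,0,0,0],[0.045,0,0,0,0],[0.045,0,0,0,0]]' 30; python3 -c "
from h import *
rel('cap')"
```

```text
t: 9.25
eef_pos: [0.5954, 0.1216, 0.2744]
tool_rot: [0.001, 0.711, 0.703, 0.001]
contact_force: [-1.8, 0.1, 6.4]
gripper_width: 0.6
grasp_force: 31.5
p [0.5954 0.1216 0.2744] tilt 0.18 xyaw 89.35 tip z 0.1014 F [-1.77  0.14  6.43] t 9.25 q7 -0.67
cap [-0.0006 -0.0019]
```

```bash
python3 -m pendant '[[0.045,0,0,0,4],[0.045,0,0,0,4],[0.045,0,0,0,4],[0.045,0,0,0,0],[0.045,0,0,0,0]]'; python3 -c "
from h import *
rel()"; python3 -m pendant '[[0.045,0,0,0.0003,4],[0.045,0,0,0,0],[0.045,0,0,0,0]]'; python3 -c "
from h import *
rel()"
```

```text
t: 9.67
eef_pos: [0.5956, 0.1214, 0.2744]
tool_rot: [0.001, 0.781, 0.625, 0.002]
contact_force: [-0.0, -0.4, 6.3]
gripper_width: 0.597
grasp_force: 31.4
p [0.5956 0.1214 0.2744] tilt 0.21 xyaw 77.31 tip z 0.1014 F [-0.02 -0.37  6.27] t 9.67 q7 -0.86
t: 9.92
eef_pos: [0.5957, 0.1214, 0.2743]
tool_rot: [0.001, 0.802, 0.597, 0.002]
contact_force: [-0.2, -0.8, 7.7]
gripper_width: 0.603
grasp_force: 31.6
p [0.5957 0.1214 0.2743] tilt 0.23 xyaw 73.31 tip z 0.1013 F [-0.18 -0.75  7.68] t 9.92 q7 -0.92
```

```bash
python3 -m pendant '[[0.045,0,0,0,4],[0.045,0,0,0,0]]' | grep -E 'eef|contact'; python3 -m pendant '[[0.045,0,0,0,4],[0.045,0,0,0,0]]'| grep -E 'eef|contact';python3 -m pendant '[[0.045,0,0,0,4],[0.045,0,0,0,0]]'| grep -E 'eef|contact'; python3 -c "
from h import *
rel();print(bot.get_obs()['torque'].round(2))"
```

```text
eef_pos: [0.5957, 0.1213, 0.2743]
contact_force: [-0.3, -0.3, 7.8]
eef_pos: [0.5958, 0.1213, 0.2742]
contact_force: [0.8, -0.1, 6.5]
eef_pos: [0.5957, 0.1213, 0.274]
contact_force: [0.7, -0.5, 6.4]
p [0.5957 0.1213 0.274 ] tilt 0.22 xyaw 61.2 tip z 0.101 F [ 0.69 -0.52  6.41] t 10.42 q7 -1.1
[-0.07 -0.26  0.02]
```

```bash
python3 -m pendant '[[0.045,0,0,0,4],[0.045,0,0,0,0]]' | grep -E 'eef|contact'; python3 -m pendant '[[0.045,0,0,0,4],[0.045,0,0,0,0]]'| grep -E 'eef|contact';python3 -m pendant '[[0.045,0,0,0,4],[0.045,0,0,0,0]]'| grep -E 'eef|contact'; python3 -c "
from h import *
rel();print(bot.get_obs()['torque'].round(2))"
```

```text
eef_pos: [0.5951, 0.1211, 0.273]
contact_force: [-0.7, 0.5, -0.6]
eef_pos: [0.5947, 0.1213, 0.2722]
contact_force: [1.0, -0.2, 0.0]
eef_pos: [0.5948, 0.1214, 0.2722]
contact_force: [1.4, 0.1, 0.3]
p [0.5948 0.1214 0.2722] tilt 0.05 xyaw 49.52 tip z 0.0992 F [1.44 0.07 0.33] t 10.92 q7 -1.28
[-0.06 -0.54  0.52]
```

Force vanished and the TCP dropped 2 mm at about 30°, so the keyways are on the pins. I'll back off the overturn and push down.

```bash
python3 -m pendant '[[0.045,0,0,0,-4],[0.045,0,0,0.003,0],[0.045,0,0,0,0],[0.045,0,0,0,0]]' 50 | grep -E 'eef|contact'; python3 -m pendant '[[0.045,0,0,0.003,0],[0.045,0,0,0,0],[0.045,0,0,0,0]]'| grep -E 'eef|contact';python3 -c "
from h import *
rel();print(bot.get_obs()['torque'].round(2))"
```

```text
eef_pos: [0.5947, 0.1213, 0.269]
contact_force: [1.9, 1.2, 1.1]
eef_pos: [0.5948, 0.1214, 0.2664]
contact_force: [0.9, 0.1, 2.5]
p [0.5948 0.1214 0.2664] tilt 0.03 xyaw 53.36 tip z 0.0934 F [0.93 0.13 2.51] t 11.5 q7 -1.22
[ 0.18 -0.1   0.  ]
```

```bash
python3 -m pendant '[[0.045,0,0,0.003,0],[0.045,0,0,0,0],[0.045,0,0,0,0]]' | grep -E 'eef|contact'; python3 -m pendant '[[0.045,0,0,0.0015,0],[0.045,0,0,0,0],[0.045,0,0,0,0]]'| grep -E 'eef|contact';python3 -c "
from h import *
rel();print(bot.get_obs()['torque'].round(2))"
```

```text
eef_pos: [0.5949, 0.1214, 0.2636]
contact_force: [0.1, 0.3, 5.3]
eef_pos: [0.5948, 0.1214, 0.2626]
contact_force: [-1.4, 0.9, 9.7]
p [0.5948 0.1214 0.2626] tilt 0.04 xyaw 53.36 tip z 0.0896 F [-1.4   0.88  9.67] t 12.0 q7 -1.23
[-0.08  0.36  0.07]
```

```bash
python3 -m pendant '[[0.045,0,0,0.001,0],[0.045,0,0,0,0],[0.045,0,0,0,0]]' 60 | grep -E 'eef|contact|grasp'; python3 -c "
from h import *
rel()
a=[]
for c in ('scene','side'):
    im,d=bot.read_camera(c); m=bot.camera_model(c); K=m['intrinsics']
    a.append(cv2.resize(im[140:230,240:360] if c=='scene' else im[200:290,190:310],(390,292),interpolation=3))
    v,u=np.mgrid[:384,:512]; P=np.stack([(u-K[0][2])/K[0][0]*d,(v-K[1][2])/K[1][1]*d,d],-1); W=(P-m['t'])@np.array(m['R'])
    s=(np.hypot(W[...,0]-.5943,W[...,1]-.1215)<.018)&(W[...,2]>.1)&(W[...,2]<.135)
    print(c,s.sum(),np.percentile(W[s][:,2],[10,50,90]).round(4) if s.any() else '')
cv2.imwrite('pics/end.png',np.hstack(a))
"
```

```text
eef_pos: [0.5948, 0.1215, 0.2626]
contact_force: [-5.0, -1.2, 16.9]
grasp_force: 60.7
p [0.5948 0.1215 0.2626] tilt 0.06 xyaw 53.36 tip z 0.0896 F [-4.98 -1.2  16.94] t 12.25 q7 -1.23
scene 17 [0.1146 0.1158 0.1168]
side 154 [0.113  0.1141 0.1151]
```

View pics/end.png

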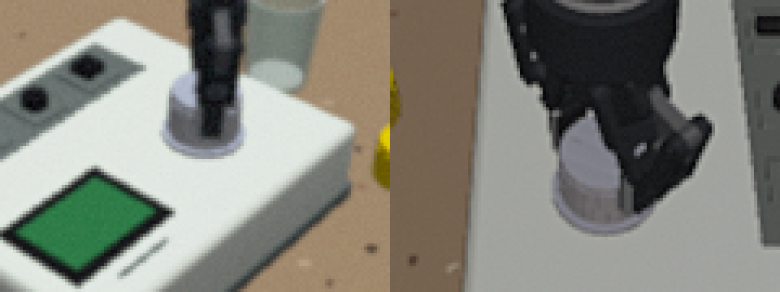

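The cap is seated on its ring at (205,130), with the fingers holding it. Its top measures 0.115 m, the home value, with 17 N of push and the TCP stopped hard. The beaker is untouched and the keys are up, so I'm handing in.

```bash
python3 -c "
from station import bot
print(bot.hand_in())"
```

```text
the job is handed in; nothing more can be done
None
```

I pressed the round, square and bar keys in order, turned the cap about 30° clockwise until it dropped over the pins, and handed in at about 12 s with it held home on its seat under roughly 17 N; the hand-in returned no verdict.

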